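# Load the paint drying box and set it running

### The job

Put the freshly primed machine feet (there are two to four of them) into the drying box to dry: fold its top flap right back past upright, then stand every foot upright on the box's floor from above. After that push the box's side-hinged door shut until its catch seats, and fold the flap back down to half open, 45 degrees, so the fumes can escape (these two in either order); last of all throw the fan lever across to the on side. Leave the spray cans and the tub of screws where they stand.

Things in the scene. Friction and masses are not known exactly. Their poses are not given: they have to be found in the camera images.
- drybox: fixed open-topped grey steel box, 180 mm (x) by 200 (y), walls 4 thick up to z = 100, floor top at z = 12. Origin: centre of its underside, z up. Open doorway on its -x face, flap hinge along y atop its +x wall. Its x points roughly to the robot's left, y roughly towards the robot. Beside its +y wall the fan lever; on its -y wall a thin quadrant, looks only, with a white tick at 45 degrees
- flap (a joint): top flap, rad: 0 flat shut, 0.785 half open (45 degrees), 1.571 upright, 1.92 stop, leaning away from the doorway. Aluminium panel 180 x 194 x 5 mm; a black tab in its plane, 24 mm wide along the hinge line, 8 thick, sticks 40 mm out from mid free edge. Stiff hinge: stays where left, takes 1 to 3 N at the tab
- flap_tab (a point): grip point of the tab, 206 mm from the hinge line, 26 mm past the panel's edge. At flap angle a it lies from point flap_hinge, in the box's axes, at x = -0.206 cos a + 0.004 sin a, z = 0.206 sin a + 0.004 cos a (m). Its x points along the flap to the hinge, y along the hinge line
- flap_hinge (a point): middle of the flap's hinge line: at x = +90 mm, y = 0, z = 101 mm in the box's frame; its axes are the box's.
- door (a joint): door, rad: 0 shut and seated; grows as it swings outward, to 1.9; stays where left. Upright grey panel 200 mm wide, 8 thick, from 12 to 98 mm above the table, on a vertical hinge. A sprung ball catch resists the last 0.06 rad with about 5 N at the free edge, then holds it shut (below 0.02)
- door_hinge (a point): on the door's hinge line at half the door's height (x = -90 mm, y = +100 mm, z = 55 mm in the box's frame); its axes are the box's.
- door_edge (a point): on the door's outer face, 195 mm from the hinge line and 5 from the free edge, 55 mm above the table. Axes turn with the door: -x is the outward normal, -y runs from hinge to free edge. The outer face lies 8 mm out from the hinge line
- fan (a joint): angle of the fan's black toggle lever, rad: 0 = off, leaning to the box's -x; about 1.0 = on, leaning to the box's +x; it stays where it is left. On above 0.75.
- fan_tip (a point): centre of the 26 mm ball on the fan lever's end, 70 mm from its pivot (pivot at x = -10, y = +155, z = 38 mm in the box's frame); the lever swings in the box's x-z plane, and the ball's centre goes from x = -44 (off) to x = +24 mm (on), 99 mm above the table at both ends. Takes about 1 N
- foot1: machine levelling foot, standing: grey primed disc 46 mm across, 12 thick, collar 26 across up to 24 high, nut 19 across up to 32 high, then a bare steel stem 12 mm across up to 105 high; about 140 g. Origin: centre of its underside, z along the stem. May be absent (None)
- foot2: machine levelling foot, standing: grey primed disc 46 mm across, 12 thick, collar 26 across up to 24 high, nut 19 across up to 32 high, then a bare steel stem 12 mm across up to 105 high; about 140 g. Origin: centre of its underside, z along the stem. May be absent (None)
- foot3: machine levelling foot, standing: grey primed disc 46 mm across, 12 thick, collar 26 across up to 24 high, nut 19 across up to 32 high, then a bare steel stem 12 mm across up to 105 high; about 140 g. Origin: centre of its underside, z along the stem. May be absent (None)
- foot4: machine levelling foot, standing: grey primed disc 46 mm across, 12 thick, collar 26 across up to 24 high, nut 19 across up to 32 high, then a bare steel stem 12 mm across up to 105 high; about 140 g. Origin: centre of its underside, z along the stem. May be absent (None)
- can_a: standing white spray can, 60 mm across, 170 mm high, beside the work; origin at the centre of its underside. Leave it alone.
- can_b: standing aluminium spray can with a red cap, 64 mm across, 190 mm high; origin at the centre of its underside. Leave it alone.
- tub: clear open tub of long screws, 100 x 100 x 60 mm; origin at the centre of its underside. Leave it alone. Other small things lying about may be touched: a tape roll 70 mm across and 22 high, a can cap 35 high, a bolt
There are look-alikes about, which are no part of the job. What is shaped like the foot2 but blue is not meant.

How it is judged:
On the way, in this order (a step that is already met when the one before it is completed fails the run):
1. the flap is folded back past upright (above 1.45 rad) (value of joint flap above 1.45 rad), for 0.2 s.
2. every foot stands upright on the floor of the box, flap still folded back (x of foot1 in the frame of drybox between -0.08 and 0.08 m and y of foot1 in the frame of drybox between -0.09 and 0.09 m and z of foot1 in the frame of drybox between 0.006 and 0.022 m and angle between each of foot1, foot2, foot3, foot4's own z axis and vertical below 0.15 rad and x of foot2 in the frame of drybox between -0.08 and 0.08 m and y of foot2 in the frame of drybox between -0.09 and 0.09 m and z of foot2 in the frame of drybox between 0.006 and 0.022 m and x of foot3 in the frame of drybox between -0.08 and 0.08 m and y of foot3 in the frame of drybox between -0.09 and 0.09 m and z of foot3 in the frame of drybox between 0.006 and 0.022 m and x of foot4 in the frame of drybox between -0.08 and 0.08 m and y of foot4 in the frame of drybox between -0.09 and 0.09 m and z of foot4 in the frame of drybox between 0.006 and 0.022 m and value of joint flap above 1.3 rad), for 0.3 s.
3. the door is shut on its catch and the flap stands at 45 degrees (within 7), lever still off (value of joint door below 0.02 rad and value of joint flap between 0.665 and 0.905 rad and value of joint fan below 0.3 rad), for 0.3 s.
4. the fan lever is thrown on (value of joint fan above 0.75 rad), for 0.2 s.
At the end, for the whole second after the job is handed in: every foot present stands upright (within 0.15 rad) and at rest on the box's floor, within 80 mm (x) and 90 mm (y) of its centre; door seated (below 0.02 rad); flap at 0.785 rad within 0.12 and still; fan lever above 0.75 rad (x of foot1 in the frame of drybox between -0.08 and 0.08 m and y of foot1 in the frame of drybox between -0.09 and 0.09 m and z of foot1 in the frame of drybox between 0.006 and 0.022 m and angle between each of foot1, foot2, foot3, foot4's own z axis and vertical below 0.15 rad and x of foot2 in the frame of drybox between -0.08 and 0.08 m and y of foot2 in the frame of drybox between -0.09 and 0.09 m and z of foot2 in the frame of drybox between 0.006 and 0.022 m and x of foot3 in the frame of drybox between -0.08 and 0.08 m and y of foot3 in the frame of drybox between -0.09 and 0.09 m and z of foot3 in the frame of drybox between 0.006 and 0.022 m and x of foot4 in the frame of drybox between -0.08 and 0.08 m and y of foot4 in the frame of drybox between -0.09 and 0.09 m and z of foot4 in the frame of drybox between 0.006 and 0.022 m and value of joint door below 0.02 rad and value of joint flap between 0.665 and 0.905 rad and value of joint fan above 0.75 rad and velocity of joint flap between -0.05 and 0.05 rad/s and linear speed of each of foot1, foot2, foot3, foot4 below 0.03 m/s); the robot touches nothing.
It fails at once if a spray can or the tub is shifted more than 40 mm or a can knocked over (distance of any of can_a, can_b, tub from where it was at the start of the episode above 0.04 m or angle between any of can_a, can_b's own z axis and vertical above 0.5 rad).
Of foot1, foot2, foot3, foot4 only 2 to 4 are there at a start; the rules pass over those that are not, and their reading is None.
At some moment in a run one of foot1, foot2, foot3, foot4 may be knocked a few centimetres aside while the robot is not near it.
It also fails if it takes over 210 s, if anything falls off the work surface, if the arm or the gripper's body presses on something with over 40 N, if the wrist force passes 120 N, or if a joint passes its speed limit or range.

### The arm

A 6-joint arm with a two-finger parallel gripper is mounted at the origin on the work surface. World frame = base frame: x ahead of the robot, y to its left, z up, the work surface at z = 0. Lengths are in m, angles in rad, forces in N, time in s.
With the tool pointing down it reaches from about 0.3 to 0.875 m from the base axis. Payload 6.4 kg.
Tool frame: the origin (TCP) lies between the finger pads; the fingertips stand 19 mm ahead of it and the grasp point (between the pads) is the TCP; z points along the fingers, y is the direction in which the jaws open and shut (so a half turn about z gives the same grasp; the last joint's range is limited). The gripper opens to 85 mm and grips with 20 to 120 N. Pads are 22 mm wide; open, the fingers measure 114 mm over their backs; the gripper's body (76 mm by 85 mm) begins 54 mm behind the grasp point. The pads swing forward as they close: fully open they stand 13 mm farther back than shut.
Start: joints at [-1.406, 0.181, 1.607, -0, 1.354, -0.206], TCP at [0.208, -0.536, 0.25] pointing down, gripper open.
Joint ranges: [-2.99, 2.99], [-0.89, 2.07], [0.3, 2.58], [-1.14, 4.28], [0, 2.63], [-3.12, 3.12]. Speed limits (rad/s): [2.57, 2.57, 3.01, 3.14, 3.14, 3.14].

### API

Orientations are given as a unit quaternion [w, x, y, z].
In Python, from bench import * gives the robot as it stands.
- The arm moves only by the tool apply_moves, never from a script. Its argument "moves" is a list that holds one entry, the list of rows, each a list of 7 numbers: the shift along the tool's x, y, z in cm, then the turn, a rotation vector about the tool's x, y, z in rad, then the opening, from 0 (shut) to 1 (fully open). A call has 1 to 8 rows; each row is the pose to reach, as a shift and turn from the pose commanded when the call began, along the tool's axes at that moment; what a row does not reach only later rows make up. A row lasts 1/10 s, in which the tool goes at most 50 mm and 8.59 degrees, less where a joint would pass 70% of its speed; a pose out of reach is approached as far as the arm can. A call with a gripper value outside its range is refused whole. The fingers move at their own pace and stop on an object; the grip force is fixed at half the most. Time passes only in rows, so rows that repeat a pose let the fingers close. It gives the time, the measured TCP pose, the force and the opening at its end, in the units of the state.
- get_obs(): the state, without advancing time (a new reading comes with each control period).
- camera(name): name is "scene" or "top"; returns the picture (400x640x3 uint8, red, green, blue); there is no depth.
- get_calibration(name): a dict with "vertical_fov" (degrees; the focal length in pixels is half the picture's height over the tangent of half this angle, whatever the lens; pixels are square), "cx", "cy" (the principal point, pixels), "R" (3x3) and "t" (3): a world point X has camera coordinates R X + t. Camera axes: x right, y down, z forward; pixel columns grow to the right and rows downward; lengths in m; the calibration is good to about 2 mm. A picture is of the moment at which its call begins. get_calibration takes no time and is no camera call.
- hand_in(): hands the job in, once; it reports no verdict.
The state is a dict: "time_s": time; "q": joint angles; "dq": joint speeds; "joint_efforts": joint torques, N m; "eef_pos": TCP position; "eef_rot": TCP orientation; "wrist_force": force on the tool from outside, world axes, zero at the start; "torque": the same for the moment, N m; "opening": opening from 0.0 (shut) to 1.0 (fully open).
Only numpy, scipy, OpenCV 4.12 (cv2) and the standard library are available. Lean on these libraries where they do the work, as an engineer would, in place of code of your own. Each camera call takes 0.05 s, during which the arm holds its last target. There are 200 camera calls.

## Working session

There is one attempt and no reset: what is moved stays moved. The work goes in short steps, Python scripts to look and compute and a tool call to move; the robot and the scene stay as the last step left them, time stands still between calls to the robot, and variables do not carry over. Pictures are saved under pics/ and viewed, about 12 in all and at most 16, crops included, and the job is handed in when it is done.

Besides the shell and the picture viewer there is one more tool, called after "Emit:" as name(argument=value, ...) on one line, values as JSON. apply_moves: Moves the arm, as the interface text tells. Its arguments: {"type":"object","properties":{"moves":{"type":"array","items":{"type":"array","items":{"type":"array","items":{"type":"number"}}}}},"required":["moves"]}

```bash
mkdir -p pics; ls
python3 - <<'E'
from bench import *
import cv2
for n in ("scene","top"):
    cv2.imwrite(f"pics/{n}0.png",camera(n)[:,:,::-1]); c=get_calibration(n); print(n,c)
print(get_obs())
E
```

```text
pics
scene {'vertical_fov': 48.85593970706089, 'cx': 318.0949187556239, 'cy': 194.63910644448134, 'R': array([[ 0.73284976,  0.68038925,  0.00130156],
       [ 0.39013066, -0.41864237, -0.82008331],
       [-0.55743098,  0.60150563, -0.57224267]]), 't': array([-0.42572417, -0.16519411,  1.5988697 ])}
top {'vertical_fov': 52.187052054845246, 'cx': 311.8588913002076, 'cy': 194.83242463950964, 'R': array([[-8.42289793e-03, -9.99964148e-01,  8.70284570e-04],
       [-9.96614369e-01,  8.32349407e-03, -8.17955977e-02],
       [ 8.17854213e-02, -1.55629408e-03, -9.96648746e-01]]), 't': array([-0.01252897,  0.58388089,  1.12621241])}
{'time_s': 0.1, 'q': array([-1.40630475e+00,  1.81481911e-01,  1.60787718e+00,  2.02805699e-05,
        1.35383741e+00, -2.06286377e-01]), 'dq': array([-0.00054619, -0.00110636, -0.00262443, -0.00293789,  0.00041035,
       -0.00105425]), 'joint_efforts': array([ 1.47703846e-03, -4.45874155e+01, -3.52236700e+01, -1.34819666e-04,
        4.03650105e-03,  2.02036387e-05]), 'eef_pos': array([ 0.20829774, -0.53544867,  0.24948061]), 'eef_rot': array([-8.01540871e-04,  9.82864713e-01,  1.84326644e-01,  2.66555313e-05]), 'wrist_force': array([ 0.34070716, -0.02639308, -0.53117794]), 'torque': array([ 0.00775595, -0.00685085,  0.00759714]), 'opening': 1.0036096633577267}
```

View pics/scene0.png

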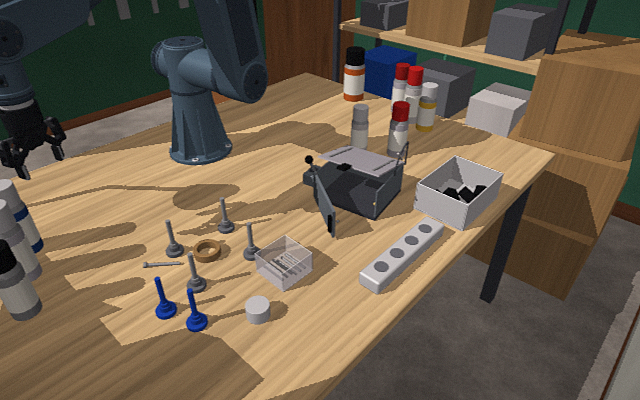

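View pics/top0.png

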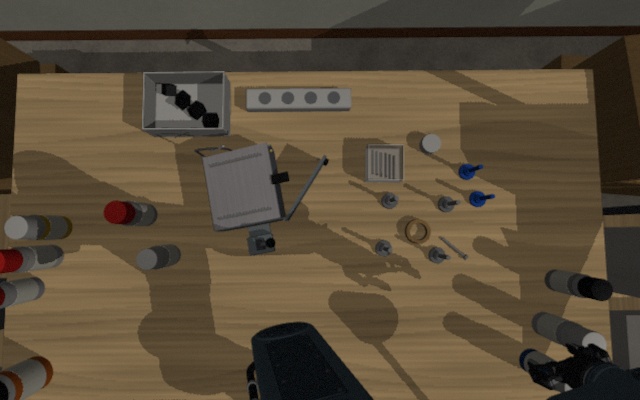

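```bash
cat > h.py <<'E'
from bench import *
import cv2, numpy as np
from scipy.spatial.transform import Rotation as R
C={n:get_calibration(n) for n in("scene","top")}
def K(n): f=200/np.tan(np.radians(C[n]["vertical_fov"]/2)); return f,C[n]["cx"],C[n]["cy"]
def ray(n,u,v):
    f,cx,cy=K(n); Rm=np.array(C[n]["R"]); o=-Rm.T@C[n]["t"]; return o,Rm.T@np.array([(u-cx)/f,(v-cy)/f,1])
def onz(n,u,v,z):
    o,d=ray(n,u,v); return o+d*(z-o[2])/d[2]
def tri(a,b):  # scene px, top px
    o1,d1=ray("scene",*a); o2,d2=ray("top",*b)
    s=np.linalg.lstsq(np.c_[d1,-d2],o2-o1,rcond=None)[0]; p,q=o1+s[0]*d1,o2+s[1]*d2
    return (p+q)/2,np.linalg.norm(p-q)
def proj(n,X):
    f,cx,cy=K(n); c=np.array(C[n]["R"])@X+C[n]["t"]; return np.array([f*c[0]/c[2]+cx,f*c[1]/c[2]+cy])
def snap(n,name,u0,v0,u1,v1,k):
    im=camera(n)[:,:,::-1]; cv2.imwrite(f"pics/{name}_full.png",im)
    cv2.imwrite(f"pics/{name}.png",cv2.resize(im[v0:v1,u0:u1],None,fx=k,fy=k,interpolation=cv2.INTER_CUBIC)); return im
def quat(o): return R.from_quat(np.roll(o["eef_rot"],-1))
def rel(target,Rt=None):
    o=get_obs(); q=quat(o); d=q.inv().apply(np.array(target)-o["eef_pos"])*100
    r=(q.inv()*Rt).as_rotvec() if Rt is not None else np.zeros(3)
    return np.round(d,2),np.round(r,3)
E
python3 - <<'E'
import cv2,numpy as np
t=cv2.imread("pics/top0.png");s=cv2.imread("pics/scene0.png")
a=cv2.resize(t[130:270,190:340],None,fx=4,fy=4,interpolation=cv2.INTER_CUBIC)
cv2.imwrite("pics/a.png",a)
cv2.imwrite("pics/b.png",np.vstack([cv2.resize(t[180:280,340:500],None,fx=4,fy=4,interpolation=cv2.INTER_CUBIC)]))
c=cv2.resize(s[90:250,290:430],None,fx=3.7,fy=3.7,interpolation=cv2.INTER_CUBIC)
cv2.imwrite("pics/c.png",c)
E
```

```text
(no output)
```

View pics/a.png

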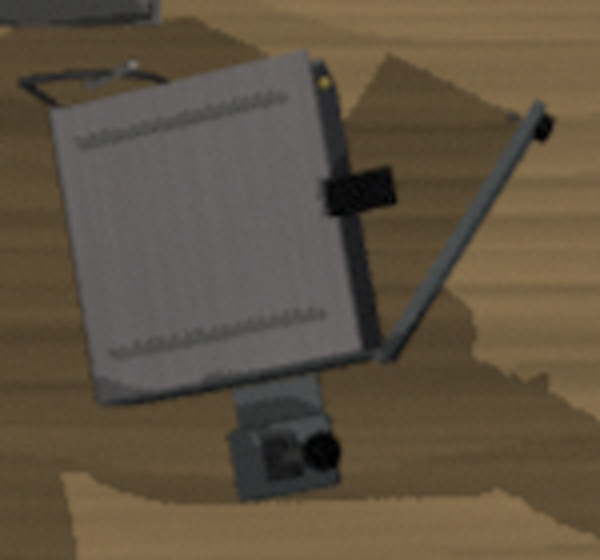

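View pics/c.png

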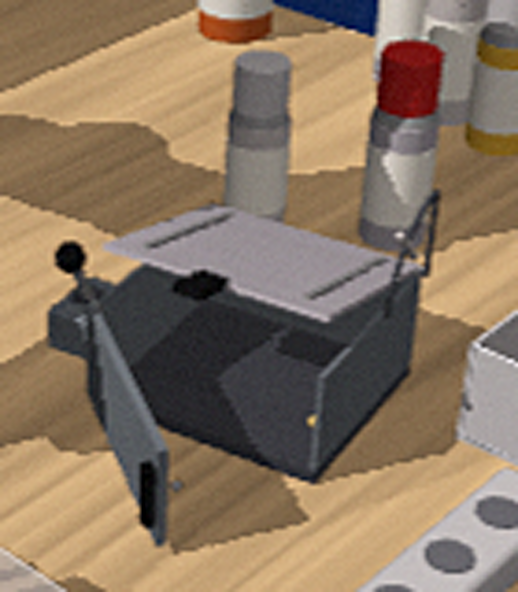

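View pics/b.png

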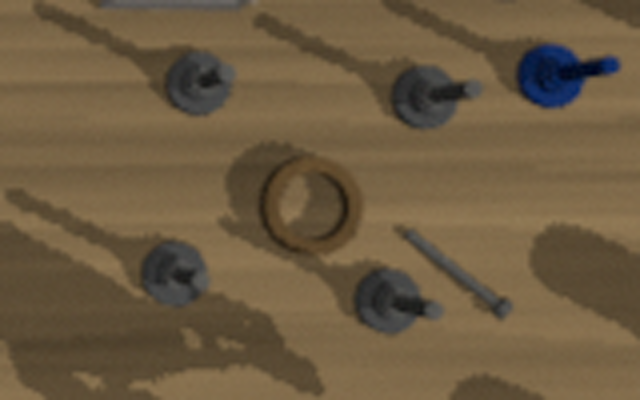

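```bash
cat > m.py <<'E'
from h import *
from scipy.optimize import least_squares
A=lambda u,v:((u+.5)/4-.5+190,(v+.5)/4-.5+130); B=lambda u,v:((u+.5)/4-.5+340,(v+.5)/4-.5+180)
Cc=lambda u,v:((u+.5)/3.7-.5+290,(v+.5)/3.7-.5+90)
P=[("top",A(100,403),(90,100,100)),("top",A(378,355),(-90,100,98)),("top",A(322,452),(-44,155,99)),("top",A(50,112),(90,-97,103)),
("scene",Cc(313,480),(-90,-100,0)),("scene",Cc(70,257),(-44,155,99)),("scene",Cc(318,378),(-90,-100,98))]
def X(p,b): c,s=np.cos(p[2]),np.sin(p[2]); b=np.array(b)/1000; return np.array([p[0]+c*b[0]-s*b[1],p[1]+s*b[0]+c*b[1],b[2]])
r=least_squares(lambda p:np.ravel([proj(n,X(p,b))-u for n,u,b in P]),[.6,.15,1.6],loss="soft_l1")
print("box",r.x,"res",np.round(np.array([proj(n,X(r.x,b))-u for n,u,b in P]),1).tolist())
t,e=tri(Cc(200,285),A(363,191)); print("tab mid",t,e)
p=r.x; d=t[:2]-p[:2]; print("tab box frame",np.array([np.cos(p[2])*d[0]+np.sin(p[2])*d[1],-np.sin(p[2])*d[0]+np.cos(p[2])*d[1],t[2]]))
for a,b in [((197,83),(228,74)),((425,97),(472,89)),((174,273),(200,285)),((386,300),(435,310))]:
    print("foot",onz("top",*B(*a),.006).round(4),onz("top",*B(*b),.105).round(4))
e=onz("top",*A(538,106),.098)[:2]-X(p,(-90,100,0))[:2]; print("door",np.linalg.norm(e),np.arctan2(e[1],e[0])-p[2])
for n,u in [("canw",(177,255)),("canred",(153,212))]: print(n,onz("top",*u,.0))
print("tub",onz("top",384,163,.06))
E
python3 m.py
```

```text
box [0.59841247 0.16446387 1.74762191] res [[0.7, 0.9], [-0.9, 0.2], [-0.5, -0.0], [0.6, 0.1], [-0.1, 1.1], [-0.1, -0.0], [1.2, 0.4]]
tab mid [0.61802318 0.06167662 0.15421387] 0.0011652619567564858
tab box frame [-0.10463413 -0.00122408  0.15421387]
foot [ 0.5675 -0.2374  0.006 ] [ 0.5666 -0.239   0.105 ]
foot [ 0.5561 -0.4     0.006 ] [ 0.5554 -0.3982  0.105 ]
foot [ 0.4329 -0.2179  0.006 ] [ 0.4299 -0.2174  0.105 ]
foot [ 0.4127 -0.3673  0.006 ] [ 0.4126 -0.3689  0.105 ]
door 0.19752889567940918 -2.3323009802952424
canw [0.41746989 0.36697384 0.        ]
canred [0.54018112 0.43796511 0.        ]
tub [ 0.66683623 -0.21618479  0.06      ]
```

Emit:
apply_moves(moves=[[[59.6, -40.4, -6, 0, 0, -1.377, 1], [59.6, -40.4, -6, 0, 0, -1.377, 1], [59.6, -40.4, -6, 0, 0, -1.377, 1], [59.6, -40.4, -6, 0, 0, -1.377, 1], [59.6, -40.4, -6, 0, 0, -1.377, 1], [59.6, -40.4, -6, 0, 0, -1.377, 1], [59.6, -40.4, -6, 0, 0, -1.377, 1], [59.6, -40.4, -6, 0, 0, -1.377, 1]]])

```text
time_s: 0.9
eef_pos: [0.4355, -0.2059, 0.2835]
eef_rot: [-0.0, 0.705, 0.709, 0.0]
wrist_force: [0.9, -1.5, -0.4]
opening: 1.001
```

```bash
cat >> h.py <<'E'
BX=np.array([0.5984,0.1645]); YAW=1.7476
def box2w(b): c,s=np.cos(YAW),np.sin(YAW); return np.array([BX[0]+c*b[0]-s*b[1],BX[1]+s*b[0]+c*b[1],b[2]])
def w2box(p): c,s=np.cos(YAW),np.sin(YAW); d=np.array(p[:2])-BX; return np.array([c*d[0]+s*d[1],-s*d[0]+c*d[1],p[2]])
DOWN=R.from_euler("z",YAW)*R.from_euler("x",np.pi)
def tab(a): return np.array([.09-.206*np.cos(a)+.004*np.sin(a),0,.101+.206*np.sin(a)+.004*np.cos(a)])
E
python3 - <<'E'
from h import *
o=get_obs(); print(o["time_s"],o["eef_pos"],o["opening"]); t=tab(.25); print(t); t[2]=.25; print(rel(box2w(t),DOWN))
E
```

```text
0.9 [ 0.43547391 -0.20590182  0.28351005] 1.0014416311681584
[-0.10860634  0.          0.15584087]
(array([26.24, 18.36,  3.35]), array([-0.   , -0.   , -0.171]))
```

Emit:
apply_moves(moves=[[[26.2, 18.4, 3.3, 0, 0, -0.171, 1], [26.2, 18.4, 3.3, 0, 0, -0.171, 1], [26.2, 18.4, 3.3, 0, 0, -0.171, 1], [26.2, 18.4, 3.3, 0, 0, -0.171, 1], [26.2, 18.4, 3.3, 0, 0, -0.171, 1], [26.2, 18.4, 3.3, 0, 0, -0.171, 1], [26.2, 18.4, 3.3, 0, 0, -0.171, 1], [26.2, 18.4, 3.3, 0, 0, -0.171, 1]]])

```text
time_s: 1.7
eef_pos: [0.6193, 0.0571, 0.249]
eef_rot: [-0.001, 0.643, 0.766, -0.0]
wrist_force: [0.0, 0.2, 0.1]
opening: 1.0
```

Run:
```python
from h import *
o=get_obs(); print(w2box(o["eef_pos"])); t=tab(.25); print(rel(box2w(t),DOWN))
```

```text
[-0.10938444 -0.00166396  0.24899491]
(array([ 0.07, -0.15,  9.32]), array([-0.002, -0.001, -0.002]))
```

Emit:
apply_moves(moves=[[[0.1, -0.1, 4.5, 0, 0, 0, 1], [0.1, -0.1, 9.3, 0, 0, 0, 1], [0.1, -0.1, 9.3, 0, 0, 0, 1], [0.1, -0.1, 9.3, 0, 0, 0, 0.3], [0.1, -0.1, 9.3, 0, 0, 0, 0.1], [0.1, -0.1, 9.3, 0, 0, 0, 0.1], [0.1, -0.1, 9.3, 0, 0, 0, 0.1], [0.1, -0.1, 9.3, 0, 0, 0, 0.1]]])

```text
time_s: 2.5
eef_pos: [0.6194, 0.0546, 0.1595]
eef_rot: [0.002, 0.644, 0.765, 0.001]
wrist_force: [4.8, -0.4, 1.2]
opening: 0.264
```

Run:
```python
from h import *
o=get_obs(); print(w2box(o["eef_pos"]),o["opening"])
t0=tab(.25)
for a in np.arange(.35,1.85,.1): d=(tab(a)-t0)*100; print(a.round(2),d[0].round(1),-d[2].round(1))
snap("scene","s1",290,60,430,250,3)
```

```text
[-0.11185942 -0.00131417  0.15951361] 0.26371707192588606
0.35 0.6 -2.0
0.45 1.5 -3.8
0.55 2.5 -5.6
0.65 3.7 -7.3
0.75 5.1 -8.9
0.85 6.6 -10.3
0.95 8.2 -11.5
1.05 10.0 -12.6
1.15 11.8 -13.5
1.25 13.7 -14.2
1.35 15.7 -14.7
1.45 17.8 -15.0
1.55 19.8 -15.1
1.65 21.9 -15.0
1.75 23.9 -14.7
```

View pics/s1.png

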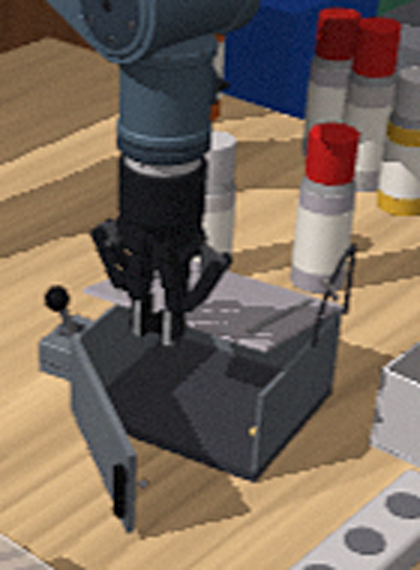

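Emit:
apply_moves(moves=[[[0.6, -0.1, -2.0, 0, 0, 0, 0.1], [1.5, -0.1, -3.8, 0, 0, 0, 0.1], [2.5, -0.1, -5.6, 0, 0, 0, 0.1], [3.7, -0.1, -7.3, 0, 0, 0, 0.1], [5.1, -0.1, -8.9, 0, 0, 0, 0.1], [6.6, -0.1, -10.3, 0, 0, 0, 0.1], [8.2, -0.1, -11.5, 0, 0, 0, 0.1], [8.2, -0.1, -11.5, 0, 0, 0, 0.1]]])

```text
time_s: 3.35
eef_pos: [0.6043, 0.1378, 0.2744]
eef_rot: [0.002, 0.643, 0.766, 0.002]
wrist_force: [8.9, 1.3, -2.4]
opening: 0.263
```

Run:
```python
from h import *
o=get_obs(); print(w2box(o["eef_pos"]),o["opening"],tab(.95))
snap("scene","s2",290,60,430,250,3)
```

```text
[-0.02730059 -0.00109021  0.27442268] 0.26277358225288977 [-0.02657305  0.          0.27089033]
```

View pics/s2.png

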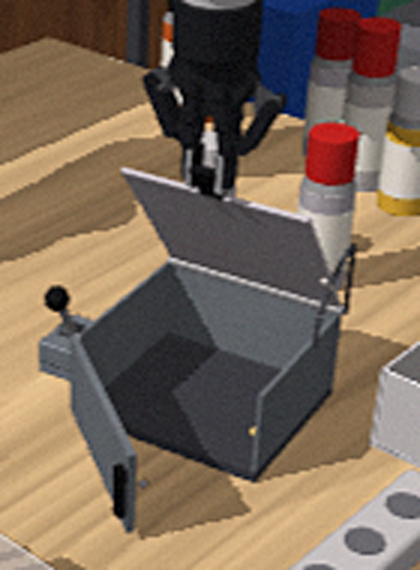

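Emit:
apply_moves(moves=[[[1.8, 0, -1.1, 0, 0, 0, 0.1], [3.6, 0, -2.0, 0, 0, 0, 0.1], [5.5, 0, -2.7, 0, 0, 0, 0.1], [7.5, 0, -3.2, 0, 0, 0, 0.1], [9.6, 0, -3.5, 0, 0, 0, 0.1], [11.6, 0, -3.6, 0, 0, 0, 0.1], [13.7, 0, -3.5, 0, 0, 0, 0.1], [15.7, 0, -3.2, 0, 0, 0, 0.1]]])

```text
time_s: 4.2
eef_pos: [0.5772, 0.2903, 0.3066]
eef_rot: [0.002, 0.644, 0.765, 0.001]
wrist_force: [3.2, 0.0, 6.1]
opening: 0.229
```

Emit:
apply_moves(moves=[[[0.4, 0, 0.1, 0, 0, 0, 0.1], [0.4, 0, 0.1, 0, 0, 0, 0.6], [0.4, 0, 0.1, 0, 0, 0, 0.6], [0.4, 0, 0.1, 0, 0, 0, 0.6], [0.4, 0, -4, 0, 0, 0, 0.6], [0.4, 0, -8, 0, 0, 0, 0.6], [-3, 4, -8, 0, 0, 0, 0.6]]])

```text
time_s: 4.9
eef_pos: [0.6176, 0.2722, 0.3941]
eef_rot: [0.003, 0.642, 0.767, 0.005]
wrist_force: [1.2, 0.7, 1.8]
opening: 0.6
```

```bash
cat > feet.py <<'E'
from h import *
from scipy.ndimage import gaussian_filter
def feet(im):
    """dark low-saturation blobs in the top view -> disc centre at mid height"""
    hsv=cv2.cvtColor(im,cv2.COLOR_BGR2HSV); m=((hsv[...,1]<60)&(hsv[...,2]<125)).astype(np.uint8)
    m=cv2.morphologyEx(m,cv2.MORPH_OPEN,np.ones((7,7)))
    n,l,s,c=cv2.connectedComponentsWithStats(m)
    return [(onz("top",*c[i],.012)[:3].round(4),s[i,4],c[i].round(1)) for i in range(1,n) if 60<s[i,4]<600 and 340<c[i][0]<500 and 180<c[i][1]<290]
E
python3 - <<'E'
from feet import *
o=get_obs(); print(o["time_s"],w2box(o["eef_pos"]),o["opening"])
im=snap("top","t3",190,120,510,300,2.4)
for f in feet(im): print(f)
s=camera("scene")[:,:,::-1]; cv2.imwrite("pics/s3.png",s)
p=[.5675,-.2378,.2]; print(rel(p))
E
```

```text
4.9 [ 0.10260118 -0.03786316  0.39407366] 0.5995735044353612
(array([ 0.567 , -0.2384,  0.012 ]), np.int32(186), array([389.6, 200.4]))
(array([ 0.5553, -0.3981,  0.012 ]), np.int32(194), array([445.9, 204. ]))
(array([ 0.4327, -0.2169,  0.012 ]), np.int32(192), array([383.1, 248. ]))
(array([ 0.412 , -0.3675,  0.012 ]), np.int32(195), array([436.8, 255. ]))
(array([-48.66, -13.79,  18.58]), array([0., 0., 0.]))
```

View pics/s3.png

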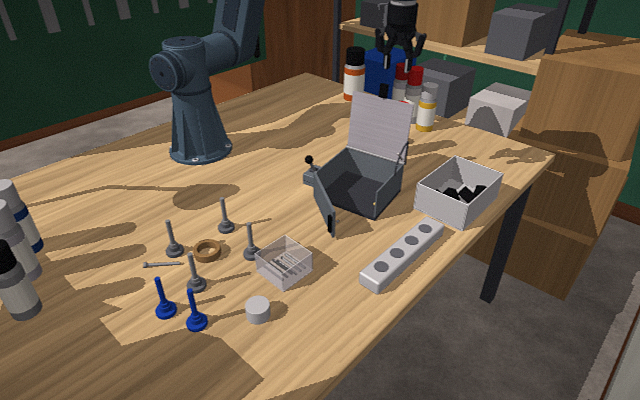

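Emit:
apply_moves(moves=[[[-48.7, -13.8, 17, 0, 0, 0, 0.4], [-48.7, -13.8, 17, 0, 0, 0, 0.4], [-48.7, -13.8, 17, 0, 0, 0, 0.4], [-48.7, -13.8, 17, 0, 0, 0, 0.4], [-48.7, -13.8, 17, 0, 0, 0, 0.4], [-48.7, -13.8, 17, 0, 0, 0, 0.4], [-48.7, -13.8, 17, 0, 0, 0, 0.4], [-48.7, -13.8, 17, 0, 0, 0, 0.4]]])

```text
time_s: 5.8
eef_pos: [0.5775, -0.1104, 0.2563]
eef_rot: [-0.0, 0.644, 0.765, -0.0]
wrist_force: [1.3, -0.6, 0.2]
opening: 0.4
```

Run:
```python
from h import *
o=get_obs(); print(o["time_s"],o["eef_pos"])
print(rel([.567,-.2382,.08],DOWN))
```

```text
5.8 [ 0.57749787 -0.11038973  0.25631264]
(array([-12.42,  -3.19,  17.63]), array([-0.001, -0.   , -0.007]))
```

Emit:
apply_moves(moves=[[[-12.2, -3.2, 5, 0, 0, -0.007, 0.4], [-12.2, -3.2, 5, 0, 0, -0.007, 0.4], [-12.2, -3.2, 5, 0, 0, -0.007, 0.4], [-12.2, -3.2, 5, 0, 0, -0.007, 0.4], [-12.2, -3.2, 5, 0, 0, -0.007, 0.4]]])

```text
time_s: 6.3
eef_pos: [0.5669, -0.2346, 0.2063]
eef_rot: [-0.001, 0.642, 0.766, 0.0]
wrist_force: [0.1, 0.1, 0.4]
opening: 0.399
```

Run:
```python
from h import *
print(rel([.567,-.2382,.08],DOWN))
```

```text
(array([-0.38, -0.04, 12.63]), array([-0.001, -0.002, -0.001]))
```

Emit:
apply_moves(moves=[[[-0.4, 0, 5, 0, 0, 0, 0.4], [-0.4, 0, 10, 0, 0, 0, 0.4], [-0.4, 0, 12.6, 0, 0, 0, 0.4], [-0.4, 0, 12.6, 0, 0, 0, 0.4], [-0.4, 0, 12.6, 0, 0, 0, 0], [-0.4, 0, 12.6, 0, 0, 0, 0], [-0.4, 0, 12.6, 0, 0, 0, 0], [-0.4, 0, 12.6, 0, 0, 0, 0]]])

```text
time_s: 7.1
eef_pos: [0.5698, -0.2384, 0.0833]
eef_rot: [0.002, 0.641, 0.767, 0.0]
wrist_force: [-0.5, 0.9, 4.1]
opening: 0.121
```

Emit:
apply_moves(moves=[[[0, 0, -5, 0, 0, 0, 0], [0, 0, -10, 0, 0, 0, 0], [0, 0, -15, 0, 0, 0, 0], [0, 0, -15, 0, 0, 0, 0]]])

```text
time_s: 7.5
eef_pos: [0.5726, -0.2405, 0.2413]
eef_rot: [0.008, 0.641, 0.767, 0.001]
wrist_force: [0.3, -1.0, -1.5]
opening: 0.121
```

Run:
```python
from h import *
o=get_obs(); print(w2box(o["eef_pos"]),o["opening"]); snap("scene","s4",180,100,420,290,2.5)
print(rel(box2w([.042,-.048,.24]),DOWN))
```

```text
[-0.3940963   0.09666614  0.24133846] 0.12068933695156481
(array([43.46, 14.66, -0.49]), array([0.008, 0.007, 0.001]))
```

View pics/s4.png

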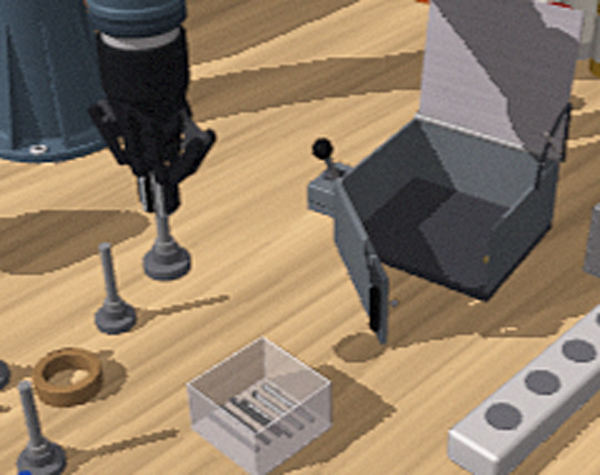

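Emit:
apply_moves(moves=[[[43.5, 14.7, -0.5, 0, 0, 0, 0], [43.5, 14.7, -0.5, 0, 0, 0, 0], [43.5, 14.7, -0.5, 0, 0, 0, 0], [43.5, 14.7, -0.5, 0, 0, 0, 0], [43.5, 14.7, -0.5, 0, 0, 0, 0], [43.5, 14.7, -0.5, 0, 0, 0, 0], [43.5, 14.7, -0.5, 0, 0, 0, 0], [43.5, 14.7, -0.5, 0, 0, 0, 0]]])

```text
time_s: 8.35
eef_pos: [0.6266, 0.1596, 0.234]
eef_rot: [-0.001, 0.642, 0.767, -0.001]
wrist_force: [1.6, -0.7, -0.9]
opening: 0.122
```

Emit:
apply_moves(moves=[[[5.7, 1.9, 0, 0, 0, 0, 0], [5.7, 1.9, 0, 0, 0, 0, 0], [5.7, 1.9, 0, 0, 0, 0, 0], [5.7, 1.9, 0, 0, 0, 0, 0]]])

```text
time_s: 8.75
eef_pos: [0.6355, 0.2161, 0.2343]
eef_rot: [-0.0, 0.642, 0.767, -0.001]
wrist_force: [-0.3, -0.1, -1.4]
opening: 0.119
```

Run:
```python
from h import *
o=get_obs(); print(o["time_s"],w2box(o["eef_pos"]),o["opening"]); 
print(rel(box2w([.042,-.048,.092]),DOWN))
```

```text
8.75 [ 0.04425293 -0.04562358  0.23429053] 0.11940568711224062
(array([-0.22,  0.27, 14.23]), array([-0.002,  0.001,  0.001]))
```

Emit:
apply_moves(moves=[[[-0.2, 0.2, 5, 0, 0, 0, 0], [-0.2, 0.2, 9.5, 0, 0, 0, 0], [-0.2, 0.2, 12.5, 0, 0, 0, 0], [-0.2, 0.2, 13.4, 0, 0, 0, 0], [-0.2, 0.2, 13.8, 0, 0, 0, 0], [-0.2, 0.2, 13.8, 0, 0, 0, 0]]])

```text
time_s: 9.35
eef_pos: [0.6395, 0.2146, 0.0989]
eef_rot: [0.001, 0.642, 0.767, 0.001]
wrist_force: [-0.6, 0.0, -1.0]
opening: 0.116
```

Emit:
apply_moves(moves=[[[0, 0, 0.1, 0, 0, 0, 0], [0, 0, 0.2, 0, 0, 0, 0], [0, 0, 0.2, 0, 0, 0, 0]]])

```text
time_s: 9.65
eef_pos: [0.639, 0.2157, 0.0967]
eef_rot: [0.001, 0.641, 0.767, 0.001]
wrist_force: [-0.2, 0.6, -1.3]
opening: 0.122
```

Emit:
apply_moves(moves=[[[0, 0, 0.1, 0, 0, 0, 0], [0, 0, 0.2, 0, 0, 0, 0], [0, 0, 0.2, 0, 0, 0, 0]]])

```text
time_s: 9.95
eef_pos: [0.639, 0.2159, 0.0954]
eef_rot: [0.0, 0.641, 0.767, 0.001]
wrist_force: [-2.4, 0.0, 7.0]
opening: 0.121
```

Emit:
apply_moves(moves=[[[0, 0, 0, 0, 0, 0, 0.4], [0, 0, 0, 0, 0, 0, 0.4], [0, 0, -5, 0, 0, 0, 0.4], [0, 0, -10, 0, 0, 0, 0.4], [0, 0, -13, 0, 0, 0, 0.4]]])

```text
time_s: 10.45
eef_pos: [0.6399, 0.2158, 0.2279]
eef_rot: [0.002, 0.641, 0.767, 0.002]
wrist_force: [0.8, -0.6, 0.3]
opening: 0.4
```

Run:
```python
from feet import *
o=get_obs(); print(o["time_s"],w2box(o["eef_pos"]),o["opening"])
im=snap("top","t5",190,120,510,300,2.4)
for f in feet(im): print(f, rel([*f[0][:2],.2],DOWN)[0])
```

```text
10.45 [ 0.04320458 -0.04985364  0.22789616] 0.40047813783986824
(array([ 0.5553, -0.3982,  0.012 ]), np.int32(195), array([445.9, 204. ])) [-58.93 -19.46   3.11]
(array([ 0.4326, -0.2169,  0.012 ]), np.int32(192), array([383.1, 248.1])) [-38.91 -28.32   2.99]
(array([ 0.4121, -0.3675,  0.012 ]), np.int32(196), array([436.8, 255. ])) [-53.37 -33.01   2.94]
```

Emit:
apply_moves(moves=[[[-38.9, -28.3, 3, 0, 0, 0, 0.4], [-38.9, -28.3, 3, 0, 0, 0, 0.4], [-38.9, -28.3, 3, 0, 0, 0, 0.4], [-38.9, -28.3, 3, 0, 0, 0, 0.4], [-38.9, -28.3, 3, 0, 0, 0, 0.4], [-38.9, -28.3, 3, 0, 0, 0, 0.4], [-38.9, -28.3, 3, 0, 0, 0, 0.4], [-38.9, -28.3, 3, 0, 0, 0, 0.4]]])

```text
time_s: 11.3
eef_pos: [0.4633, -0.1453, 0.1984]
eef_rot: [0.0, 0.641, 0.767, 0.0]
wrist_force: [0.6, -0.9, -0.1]
opening: 0.402
```

Emit:
apply_moves(moves=[[[-6.5, -4.8, 0, 0, 0, 0, 0.4], [-6.5, -4.8, 0, 0, 0, 0, 0.4], [-6.5, -4.8, 0, 0, 0, 0, 0.4], [-6.5, -4.8, 0, 0, 0, 0, 0.4]]])

```text
time_s: 11.7
eef_pos: [0.4284, -0.2166, 0.1984]
eef_rot: [-0.0, 0.642, 0.766, 0.0]
wrist_force: [0.9, 0.7, -0.1]
opening: 0.4
```

Run:
```python
from h import *
print(rel([.4324,-.2172,.08],DOWN))
```

```text
(array([-0.14,  0.38, 11.84]), array([ 0.   , -0.001, -0.001]))
```

Emit:
apply_moves(moves=[[[-0.1, 0.4, 5, 0, 0, 0, 0.4], [-0.1, 0.4, 10, 0, 0, 0, 0.4], [-0.1, 0.4, 11.9, 0, 0, 0, 0.4], [-0.1, 0.4, 11.9, 0, 0, 0, 0.4], [-0.1, 0.4, 11.9, 0, 0, 0, 0], [-0.1, 0.4, 11.9, 0, 0, 0, 0], [-0.1, 0.4, 11.9, 0, 0, 0, 0], [-0.1, 0.4, 11.9, 0, 0, 0, 0]]])

```text
time_s: 12.5
eef_pos: [0.4336, -0.217, 0.0809]
eef_rot: [0.001, 0.641, 0.767, 0.0]
wrist_force: [0.6, 0.7, 3.0]
opening: 0.121
```

Emit:
apply_moves(moves=[[[0, 0, -5, 0, 0, 0, 0], [0, 0, -10, 0, 0, 0, 0], [0, 0, -15, 0, 0, 0, 0], [0, 0, -15, 0, 0, 0, 0], [0, 0, -15, 0, 0, 0, 0]]])

```text
time_s: 13.0
eef_pos: [0.4335, -0.2171, 0.2314]
eef_rot: [0.002, 0.641, 0.767, -0.0]
wrist_force: [-0.4, 0.8, -2.6]
opening: 0.124
```

Run:
```python
from h import *
d,r=rel(box2w([.042,.048,.24]),DOWN); f=40/np.linalg.norm(d)
print(d,r,d*(1-f))
```

```text
[38.84 18.19 -0.94] [0.003 0.003 0.001] [ 2.62451763  1.22914459 -0.06351819]
```

Emit:
apply_moves(moves=[[[38.8, 18.2, -0.9, 0, 0, 0, 0], [38.8, 18.2, -0.9, 0, 0, 0, 0], [38.8, 18.2, -0.9, 0, 0, 0, 0], [38.8, 18.2, -0.9, 0, 0, 0, 0], [38.8, 18.2, -0.9, 0, 0, 0, 0], [38.8, 18.2, -0.9, 0, 0, 0, 0], [38.8, 18.2, -0.9, 0, 0, 0, 0], [38.8, 18.2, -0.9, 0, 0, 0, 0]]])

```text
time_s: 13.8
eef_pos: [0.5347, 0.1718, 0.2356]
eef_rot: [-0.001, 0.641, 0.767, -0.001]
wrist_force: [1.4, -0.9, -1.9]
opening: 0.121
```

Emit:
apply_moves(moves=[[[2.6, 1.2, 0, 0, 0, 0, 0], [2.6, 1.2, 0, 0, 0, 0, 0], [2.6, 1.2, 0, 0, 0, 0, 0], [2.6, 1.2, 0, 0, 0, 0, 0]]])

```text
time_s: 14.2
eef_pos: [0.5422, 0.1965, 0.2366]
eef_rot: [-0.001, 0.642, 0.767, -0.001]
wrist_force: [-0.6, -0.7, -2.0]
opening: 0.119
```

Run:
```python
from h import *
o=get_obs(); print(o["time_s"],w2box(o["eef_pos"]),o["opening"]); 
print(rel(box2w([.042,.048,.095]),DOWN))
```

```text
14.2 [0.0413693  0.04969767 0.23655465] 0.11895472128440958
(array([ 0.07,  0.21, 14.15]), array([-0.003,  0.   ,  0.   ]))
```

Emit:
apply_moves(moves=[[[0, 0.2, 5, 0, 0, 0, 0], [0, 0.2, 9.5, 0, 0, 0, 0], [0, 0.2, 12.5, 0, 0, 0, 0], [0, 0.2, 13.6, 0, 0, 0, 0], [0, 0.2, 14.0, 0, 0, 0, 0], [0, 0.2, 14.2, 0, 0, 0, 0], [0, 0.2, 14.3, 0, 0, 0, 0], [0, 0.2, 14.3, 0, 0, 0, 0]]])

```text
time_s: 15.0
eef_pos: [0.5462, 0.198, 0.0967]
eef_rot: [0.001, 0.641, 0.767, 0.001]
wrist_force: [-0.6, -0.4, -0.8]
opening: 0.122
```

Emit:
apply_moves(moves=[[[0, 0, 0.1, 0, 0, 0, 0], [0, 0, 0.2, 0, 0, 0, 0], [0, 0, 0.3, 0, 0, 0, 0], [0, 0, 0.3, 0, 0, 0, 0]]])

```text
time_s: 15.4
eef_pos: [0.5454, 0.1982, 0.093]
eef_rot: [0.0, 0.641, 0.767, 0.0]
wrist_force: [-1.8, -0.0, 5.9]
opening: 0.125
```

Contact; release and go up.

Emit:
apply_moves(moves=[[[0, 0, 0, 0, 0, 0, 0.4], [0, 0, 0, 0, 0, 0, 0.4], [0, 0, -5, 0, 0, 0, 0.4], [0, 0, -10, 0, 0, 0, 0.4], [0, 0, -13, 0, 0, 0, 0.4]]])

```text
time_s: 15.9
eef_pos: [0.5464, 0.1982, 0.226]
eef_rot: [0.001, 0.641, 0.767, 0.002]
wrist_force: [0.8, -0.2, -0.0]
opening: 0.397
```

Run:
```python
from feet import *
o=get_obs(); print(o["time_s"],w2box(o["eef_pos"]),o["opening"])
im=snap("top","t6",190,120,510,300,2.4)
for f in feet(im): d=rel([*f[0][:2],.2],DOWN)[0]; n=np.linalg.norm(d); print(f,d,d*(1-40/n))
```

```text
15.9 [0.04231442 0.04526318 0.22596279] 0.39662332755805907
(array([ 0.5554, -0.398 ,  0.012 ]), np.int32(193), array([445.9, 204. ])) [-58.84  -9.95   2.99] [-19.4493468   -3.28893611   0.98833356]
(array([ 0.4121, -0.3675,  0.012 ]), np.int32(194), array([436.9, 255. ])) [-53.29 -23.51   2.83] [-16.73633468  -7.38358469   0.8887939 ]
```

Next foot at (0.412,-0.368), bound for box (-0.042, +0.048).

Emit:
apply_moves(moves=[[[-53.3, -23.5, 2.8, 0, 0, 0, 0.4], [-53.3, -23.5, 2.8, 0, 0, 0, 0.4], [-53.3, -23.5, 2.8, 0, 0, 0, 0.4], [-53.3, -23.5, 2.8, 0, 0, 0, 0.4], [-53.3, -23.5, 2.8, 0, 0, 0, 0.4], [-53.3, -23.5, 2.8, 0, 0, 0, 0.4], [-53.3, -23.5, 2.8, 0, 0, 0, 0.4], [-53.3, -23.5, 2.8, 0, 0, 0, 0.4]]])

```text
time_s: 16.75
eef_pos: [0.4503, -0.1922, 0.2027]
eef_rot: [0.0, 0.641, 0.767, 0.0]
wrist_force: [0.9, -0.1, -0.2]
opening: 0.398
```

Emit:
apply_moves(moves=[[[-16.7, -7.4, 0, 0, 0, 0, 0.4], [-16.7, -7.4, 0, 0, 0, 0, 0.4], [-16.7, -7.4, 0, 0, 0, 0, 0.4], [-16.7, -7.4, 0, 0, 0, 0, 0.4], [-16.7, -7.4, 0, 0, 0, 0, 0.4], [-16.7, -7.4, 0, 0, 0, 0, 0.4]]])

```text
time_s: 17.35
eef_pos: [0.4073, -0.3681, 0.2022]
eef_rot: [-0.001, 0.642, 0.767, 0.0]
wrist_force: [0.0, 0.7, -0.1]
opening: 0.399
```

Run:
```python
from h import *
print(rel([.4122,-.3678,.08],DOWN))
```

```text
(array([-0.07,  0.49, 12.22]), array([-0.   , -0.001, -0.001]))
```

Emit:
apply_moves(moves=[[[-0.1, 0.5, 5, 0, 0, 0, 0.4], [-0.1, 0.5, 10, 0, 0, 0, 0.4], [-0.1, 0.5, 12.2, 0, 0, 0, 0.4], [-0.1, 0.5, 12.2, 0, 0, 0, 0.4], [-0.1, 0.5, 12.2, 0, 0, 0, 0], [-0.1, 0.5, 12.2, 0, 0, 0, 0], [-0.1, 0.5, 12.2, 0, 0, 0, 0], [-0.1, 0.5, 12.2, 0, 0, 0, 0]]])

```text
time_s: 18.15
eef_pos: [0.4137, -0.3687, 0.0824]
eef_rot: [0.001, 0.641, 0.767, -0.0]
wrist_force: [0.5, 0.6, 4.3]
opening: 0.124
```

Emit:
apply_moves(moves=[[[0, 0, -5, 0, 0, 0, 0], [0, 0, -10, 0, 0, 0, 0], [0, 0, -15, 0, 0, 0, 0], [0, 0, -15, 0, 0, 0, 0], [0, 0, -15, 0, 0, 0, 0]]])

```text
time_s: 18.65
eef_pos: [0.4135, -0.3687, 0.2329]
eef_rot: [0.002, 0.641, 0.767, -0.001]
wrist_force: [0.5, 1.1, -1.7]
opening: 0.118
```

Run:
```python
from h import *
d,r=rel(box2w([-.042,.048,.24]),DOWN); f=40/np.linalg.norm(d)
print(d,r,d*(1-f))
```

```text
[45.01 22.83 -0.84] [0.002 0.004 0.001] [ 9.34147969  4.7381911  -0.17433555]
```

Emit:
apply_moves(moves=[[[45, 22.8, -0.8, 0, 0, 0, 0], [45, 22.8, -0.8, 0, 0, 0, 0], [45, 22.8, -0.8, 0, 0, 0, 0], [45, 22.8, -0.8, 0, 0, 0, 0], [45, 22.8, -0.8, 0, 0, 0, 0], [45, 22.8, -0.8, 0, 0, 0, 0], [45, 22.8, -0.8, 0, 0, 0, 0], [45, 22.8, -0.8, 0, 0, 0, 0]]])

```text
time_s: 19.45
eef_pos: [0.5266, 0.0174, 0.235]
eef_rot: [-0.002, 0.642, 0.767, -0.001]
wrist_force: [0.7, -0.9, -0.9]
opening: 0.124
```

Emit:
apply_moves(moves=[[[9.3, 4.7, 0, 0, 0, 0, 0], [9.3, 4.7, 0, 0, 0, 0, 0], [9.3, 4.7, 0, 0, 0, 0, 0], [9.3, 4.7, 0, 0, 0, 0, 0], [9.3, 4.7, 0, 0, 0, 0, 0]]])

```text
time_s: 19.95
eef_pos: [0.5565, 0.1142, 0.2355]
eef_rot: [-0.001, 0.642, 0.767, -0.001]
wrist_force: [-0.8, -0.3, -1.3]
opening: 0.123
```

Run:
```python
from h import *
o=get_obs(); print(o["time_s"],w2box(o["eef_pos"]),o["opening"]); 
print(rel(box2w([-.042,.048,.0925]),DOWN))
```

```text
19.95 [-0.04211017  0.05009311  0.23552565] 0.12327616266204978
(array([1.00e-02, 2.50e-01, 1.43e+01]), array([-0.003,  0.   ,  0.001]))
```

Emit:
apply_moves(moves=[[[0, 0.2, 5, 0, 0, 0, 0], [0, 0.2, 9.5, 0, 0, 0, 0], [0, 0.2, 12.5, 0, 0, 0, 0], [0, 0.2, 13.6, 0, 0, 0, 0], [0, 0.2, 14.0, 0, 0, 0, 0], [0, 0.2, 14.2, 0, 0, 0, 0], [0, 0.2, 14.3, 0, 0, 0, 0], [0, 0.2, 14.4, 0, 0, 0, 0]]])

```text
time_s: 20.75
eef_pos: [0.5607, 0.1153, 0.0948]
eef_rot: [0.001, 0.641, 0.767, 0.001]
wrist_force: [-0.2, 0.4, -0.8]
opening: 0.126
```

Emit:
apply_moves(moves=[[[0, 0, 0.1, 0, 0, 0, 0], [0, 0, 0.1, 0, 0, 0, 0]]])

```text
time_s: 20.95
eef_pos: [0.5607, 0.1155, 0.0944]
eef_rot: [0.001, 0.641, 0.767, 0.001]
wrist_force: [-1.9, -0.1, 7.1]
opening: 0.123
```

Emit:
apply_moves(moves=[[[0, 0, 0, 0, 0, 0, 0.4], [0, 0, 0, 0, 0, 0, 0.4], [0, 0, -5, 0, 0, 0, 0.4], [0, 0, -10, 0, 0, 0, 0.4], [0, 0, -13, 0, 0, 0, 0.4]]])

```text
time_s: 21.45
eef_pos: [0.5609, 0.1155, 0.2263]
eef_rot: [0.002, 0.641, 0.767, 0.002]
wrist_force: [0.3, -0.7, 0.9]
opening: 0.401
```

Run:
```python
from feet import *
o=get_obs(); print(o["time_s"],w2box(o["eef_pos"]),o["opening"])
im=snap("top","t7",190,120,510,300,2.4)
for f in feet(im): d=rel([*f[0][:2],.2],DOWN)[0]; n=np.linalg.norm(d); print(f,d,d*(1-40/n))
```

```text
21.45 [-0.04165745  0.04555583  0.22628862] 0.4008370890059465
(array([ 0.5553, -0.3982,  0.012 ]), np.int32(195), array([445.9, 204. ])) [-50.42  -9.92   3.1 ] [-11.24363856  -2.21215578   0.69129868]
```

Emit:
apply_moves(moves=[[[-50.4, -9.9, 3.1, 0, 0, 0, 0.4], [-50.4, -9.9, 3.1, 0, 0, 0, 0.4], [-50.4, -9.9, 3.1, 0, 0, 0, 0.4], [-50.4, -9.9, 3.1, 0, 0, 0, 0.4], [-50.4, -9.9, 3.1, 0, 0, 0, 0.4], [-50.4, -9.9, 3.1, 0, 0, 0, 0.4], [-50.4, -9.9, 3.1, 0, 0, 0, 0.4], [-50.4, -9.9, 3.1, 0, 0, 0, 0.4]]])

```text
time_s: 22.3
eef_pos: [0.5527, -0.2858, 0.1978]
eef_rot: [0.0, 0.641, 0.767, 0.0]
wrist_force: [0.9, 0.0, 0.1]
opening: 0.4
```

Emit:
apply_moves(moves=[[[-11.2, -2.2, 0, 0, 0, 0, 0.4], [-11.2, -2.2, 0, 0, 0, 0, 0.4], [-11.2, -2.2, 0, 0, 0, 0, 0.4], [-11.2, -2.2, 0, 0, 0, 0, 0.4], [-11.2, -2.2, 0, 0, 0, 0, 0.4], [-11.2, -2.2, 0, 0, 0, 0, 0.4]]])

```text
time_s: 22.9
eef_pos: [0.5517, -0.3959, 0.1979]
eef_rot: [-0.0, 0.641, 0.768, 0.0]
wrist_force: [0.5, 0.1, -0.3]
opening: 0.399
```

Run:
```python
from h import *
print(rel([.5554,-.3984,.08],DOWN))
```

```text
(array([-0.33,  0.33, 11.78]), array([-0.   , -0.001,  0.003]))
```

Emit:
apply_moves(moves=[[[-0.3, 0.3, 5, 0, 0, 0, 0.4], [-0.3, 0.3, 10, 0, 0, 0, 0.4], [-0.3, 0.3, 11.8, 0, 0, 0, 0.4], [-0.3, 0.3, 11.8, 0, 0, 0, 0.4], [-0.3, 0.3, 11.8, 0, 0, 0, 0], [-0.3, 0.3, 11.8, 0, 0, 0, 0], [-0.3, 0.3, 11.8, 0, 0, 0, 0], [-0.3, 0.3, 11.8, 0, 0, 0, 0]]])

```text
time_s: 23.7
eef_pos: [0.5563, -0.4017, 0.0833]
eef_rot: [0.003, 0.641, 0.767, -0.0]
wrist_force: [0.5, 1.3, 7.2]
opening: 0.12
```

Emit:
apply_moves(moves=[[[0, 0, -5, 0, 0, 0, 0], [0, 0, -10, 0, 0, 0, 0], [0, 0, -15, 0, 0, 0, 0], [0, 0, -15, 0, 0, 0, 0], [0, 0, -15, 0, 0, 0, 0]]])

```text
time_s: 24.2
eef_pos: [0.5554, -0.4012, 0.233]
eef_rot: [0.002, 0.642, 0.767, -0.0]
wrist_force: [-0.5, 0.7, -2.4]
opening: 0.119
```

Run:
```python
from h import *
d,r=rel(box2w([-.042,-.048,.24]),DOWN); f=40/np.linalg.norm(d)
print(d,r,d*(1-f))
```

```text
[50.71 19.04 -0.86] [0.003 0.004 0.001] [13.26732104  4.98145913 -0.22500288]
```

Emit:
apply_moves(moves=[[[50.7, 19.0, -0.9, 0, 0, 0, 0], [50.7, 19.0, -0.9, 0, 0, 0, 0], [50.7, 19.0, -0.9, 0, 0, 0, 0], [50.7, 19.0, -0.9, 0, 0, 0, 0], [50.7, 19.0, -0.9, 0, 0, 0, 0], [50.7, 19.0, -0.9, 0, 0, 0, 0], [50.7, 19.0, -0.9, 0, 0, 0, 0], [50.7, 19.0, -0.9, 0, 0, 0, 0]]])

```text
time_s: 25.0
eef_pos: [0.6253, -0.0048, 0.2343]
eef_rot: [-0.002, 0.642, 0.767, -0.001]
wrist_force: [1.4, 0.2, -0.4]
opening: 0.121
```

Emit:
apply_moves(moves=[[[13.2, 5, 0, 0, 0, 0, 0], [13.2, 5, 0, 0, 0, 0, 0], [13.2, 5, 0, 0, 0, 0, 0], [13.2, 5, 0, 0, 0, 0, 0], [13.2, 5, 0, 0, 0, 0, 0], [13.2, 5, 0, 0, 0, 0, 0]]])

```text
time_s: 25.6
eef_pos: [0.6516, 0.1307, 0.2351]
eef_rot: [-0.001, 0.642, 0.767, -0.001]
wrist_force: [-0.8, 0.3, -1.7]
opening: 0.121
```

Run:
```python
from h import *
o=get_obs(); print(o["time_s"],w2box(o["eef_pos"]),o["opening"]); 
print(rel(box2w([-.042,-.048,.0925]),DOWN))
```

```text
25.6 [-0.04262464 -0.04646442  0.23512929] 0.12059993578012086
(array([ 0.06,  0.19, 14.26]), array([-0.003,  0.   ,  0.   ]))
```

Emit:
apply_moves(moves=[[[0, 0.2, 5, 0, 0, 0, 0], [0, 0.2, 9.5, 0, 0, 0, 0], [0, 0.2, 12.5, 0, 0, 0, 0], [0, 0.2, 13.6, 0, 0, 0, 0], [0, 0.2, 14.0, 0, 0, 0, 0], [0, 0.2, 14.2, 0, 0, 0, 0], [0, 0.2, 14.3, 0, 0, 0, 0], [0, 0.2, 14.3, 0, 0, 0, 0]]])

```text
time_s: 26.4
eef_pos: [0.6554, 0.1321, 0.0954]
eef_rot: [0.001, 0.641, 0.767, 0.001]
wrist_force: [0.5, -0.3, -0.7]
opening: 0.125
```

Emit:
apply_moves(moves=[[[0, 0, 0.1, 0, 0, 0, 0], [0, 0, 0.1, 0, 0, 0, 0]]])

```text
time_s: 26.6
eef_pos: [0.6556, 0.1323, 0.0953]
eef_rot: [0.001, 0.641, 0.767, 0.001]
wrist_force: [-1.9, -0.2, 6.7]
opening: 0.125
```

Emit:
apply_moves(moves=[[[0, 0, 0, 0, 0, 0, 0.4], [0, 0, 0, 0, 0, 0, 0.4], [0, 0, -5, 0, 0, 0, 0.4], [0, 0, -10, 0, 0, 0, 0.4], [0, 0, -13, 0, 0, 0, 0.4], [-5, -1.5, -13, 0, 0, 0, 0.2], [-10, -3, -13, 0, 0, 0, 0], [-10, -3, -13, 0, 0, 0, 0]]])

```text
time_s: 27.4
eef_pos: [0.6423, 0.0234, 0.2232]
eef_rot: [0.001, 0.643, 0.766, -0.001]
wrist_force: [0.6, 0.8, -0.4]
opening: -0.003
```

Run:
```python
from feet import *
o=get_obs(); print(o["time_s"],w2box(o["eef_pos"]),o["opening"])
im=camera("top")[:,:,::-1]; s=camera("scene")[:,:,::-1]
A=cv2.resize(im[110:270,180:340],(480,480),interpolation=cv2.INTER_CUBIC);B=cv2.resize(s[80:240,290:430],(420,480),interpolation=cv2.INTER_CUBIC)
cv2.imwrite("pics/v8.png",cv2.resize(np.hstack([A,B]),(800,426)))
print(feet(im)); print(rel(box2w([-.26,.006,.23]),DOWN))
```

```text
27.4 [-0.14662623 -0.01843106  0.22318776] -0.0034558266355533196
[]
(array([-11.68,  -2.5 ,  -0.72]), array([ 0.   , -0.   , -0.002]))
```

View pics/v8.png

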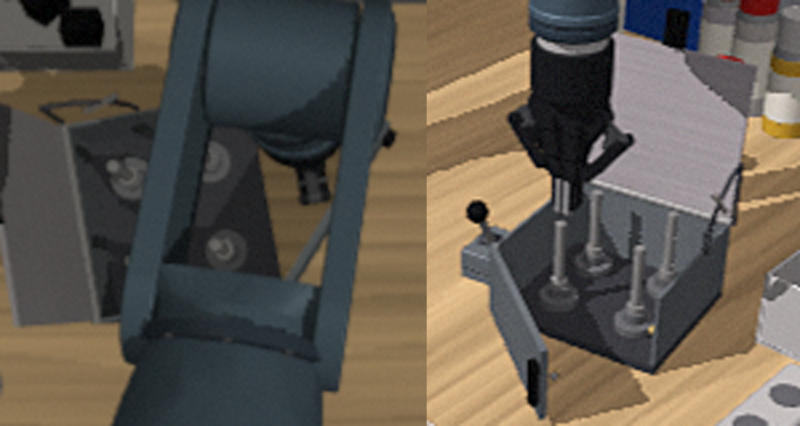

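Emit:
apply_moves(moves=[[[-5, -1, 0, 0, 0, 0, 0], [-10, -2, 0, 0, 0, 0, 0], [-11.7, -2.5, 0, 0, 0, 0, 0], [-11.7, -2.5, 2, 0, 0, 0, 0], [-11.7, -2.5, 7, 0, 0, 0, 0], [-11.7, -2.5, 12, 0, 0, 0, 0], [-11.7, -2.5, 15.8, 0, 0, 0, 0], [-11.7, -2.5, 15.8, 0, 0, 0, 0]]])

```text
time_s: 28.3
eef_pos: [0.634, -0.088, 0.0577]
eef_rot: [-0.006, 0.641, 0.768, -0.002]
wrist_force: [-0.1, 0.1, -0.7]
opening: 0.003
```

Run:
```python
from h import *
o=get_obs(); b=w2box(o["eef_pos"]); print(b)
for d in [.76,.7,.6,.5,.4,.3,.2,.15,.1,.06,.03,0,-.02]:
    off=.011*np.cos(d)+.015*np.sin(abs(d)); u=np.array([-np.sin(d),-np.cos(d)]); n=np.array([-np.cos(d),np.sin(d)])
    c=np.array([-.09,.1])+.185*u+(.008+off)*n; print(d,c.round(4),((c-b[:2])*[100,-100]).round(1))
```

```text
[-0.25477907  0.00939259  0.05766633]
0.76 [-0.2365 -0.016 ] [1.8 2.5]
0.7 [-0.2291 -0.0247] [2.6 3.4]
0.6 [-0.2155 -0.0383] [3.9 4.8]
0.5 [-0.2005 -0.0504] [5.4 6. ]
0.4 [-0.1841 -0.0611] [7.1 7. ]
0.3 [-0.1666 -0.07  ] [8.8 7.9]
0.2 [-0.1481 -0.077 ] [10.7  8.6]
0.15 [-0.1385 -0.0798] [11.6  8.9]
0.1 [-0.1288 -0.082 ] [12.6  9.1]
0.06 [-0.1209 -0.0835] [13.4  9.3]
0.03 [-0.115  -0.0843] [14.   9.4]
0 [-0.109 -0.085] [14.6  9.4]
-0.02 [-0.1056 -0.0853] [14.9  9.5]
```

Emit:
apply_moves(moves=[[[1.8, 2.5, -0.6, 0, 0, 0, 0], [2.6, 3.4, -0.6, 0, 0, 0, 0], [3.9, 4.8, -0.6, 0, 0, 0, 0], [5.4, 6.0, -0.6, 0, 0, 0, 0], [7.1, 7.0, -0.6, 0, 0, 0, 0], [8.8, 7.9, -0.6, 0, 0, 0, 0], [10.7, 8.6, -0.6, 0, 0, 0, 0], [11.6, 8.9, -0.6, 0, 0, 0, 0]]])

```text
time_s: 29.1
eef_pos: [0.7057, 0.0416, 0.0707]
eef_rot: [-0.0, 0.641, 0.768, 0.0]
wrist_force: [-0.6, -0.5, -1.4]
opening: -0.001
```

Emit:
apply_moves(moves=[[[0.5, 0.1, 0, 0, 0, 0, 0], [1.0, 0.2, 0, 0, 0, 0, 0], [1.4, 0.3, 0, 0, 0, 0, 0], [1.8, 0.4, 0, 0, 0, 0, 0], [2.2, 0.4, 0, 0, 0, 0, 0], [2.2, 0.4, 0, 0, 0, 0, 0]]])

```text
time_s: 29.7
eef_pos: [0.706, 0.0602, 0.0708]
eef_rot: [0.0, 0.642, 0.767, -0.0]
wrist_force: [0.4, -0.8, -0.6]
opening: 0.001
```

Run:
```python
from h import *
o=get_obs(); b=w2box(o["eef_pos"]); print(b,o["wrist_force"])
im=camera("top")[:,:,::-1]; s=camera("scene")[:,:,::-1]
A=cv2.resize(im[110:270,180:340],(480,480),interpolation=cv2.INTER_CUBIC);B=cv2.resize(s[80:240,290:430],(420,480),interpolation=cv2.INTER_CUBIC)
cv2.imwrite("pics/v9.png",cv2.resize(np.hstack([A,B]),(800,426)))
```

```text
[-0.12161603 -0.08756964  0.07077327] [ 0.36049891 -0.80747499 -0.63732741]
```

View pics/v9.png

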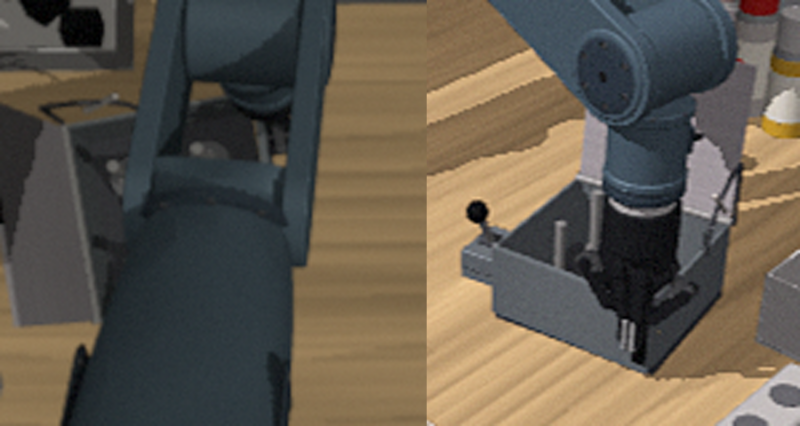

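Emit:
apply_moves(moves=[[[0.3, 0, 0, 0, 0, 0, 0], [0.6, 0, 0, 0, 0, 0, 0], [0.9, 0, 0, 0, 0, 0, 0], [1.1, 0, 0, 0, 0, 0, 0], [1.1, 0, 0, 0, 0, 0, 0]]])

```text
time_s: 30.3
eef_pos: [0.7043, 0.0693, 0.0708]
eef_rot: [0.002, 0.642, 0.767, -0.001]
wrist_force: [1.3, -11.7, -1.4]
opening: -0.001
```

Emit:
apply_moves(moves=[[[0.2, 0, 0, 0, 0, 0, 0], [0.3, 0, 0, 0, 0, 0, 0], [0.3, 0, 0, 0, 0, 0, 0]]])

```text
time_s: 30.6
eef_pos: [0.7043, 0.0694, 0.0709]
eef_rot: [0.003, 0.642, 0.767, -0.002]
wrist_force: [2.5, -20.6, -1.8]
opening: -0.003
```

Run:
```python
from h import *
o=get_obs(); b=w2box(o["eef_pos"]); print(b,o["wrist_force"])
```

```text
[-0.11221431 -0.08753113  0.07092012] [  2.47557785 -20.63742443  -1.82478174]
```

Emit:
apply_moves(moves=[[[-5, 0, 0, 0, 0, 0, 0], [-5, 0, -5, 0, 0, 0, 0], [-5, 0, -10, 0, 0, 0, 0], [-5, 0, -15, 0, 0, 0, 0], [-5, 0, -20, 0, 0, 0, 0.6], [-5, 0, -25, 0, 0, 0, 0.6], [-5, 0, -30, 0, 0, 0, 0.6], [-5, 0, -34, 0, 0, 0, 0.6]]])

```text
time_s: 31.4
eef_pos: [0.7119, 0.0269, 0.4147]
eef_rot: [0.001, 0.641, 0.768, 0.001]
wrist_force: [-0.1, 0.6, 0.8]
opening: 0.601
```

Run:
```python
from h import *
o=get_obs(); b=w2box(o["eef_pos"]); print(b,tab(1.77))
im=camera("top")[:,:,::-1]; s=camera("scene")[:,:,::-1]
A=cv2.resize(im[110:270,180:340],(480,480),interpolation=cv2.INTER_CUBIC);B=cv2.resize(s[80:240,290:430],(420,480),interpolation=cv2.INTER_CUBIC)
cv2.imwrite("pics/v10.png",cv2.resize(np.hstack([A,B]),(800,426)))
t=tab(1.77);t[2]=.4;print(rel(box2w(t),DOWN))
```

```text
[-0.15546439 -0.08754961  0.41469648] [0.13468599 0.         0.30213469]
(array([29.09, -8.87,  1.8 ]), array([0.013, 0.003, 0.002]))
```

View pics/v10.png

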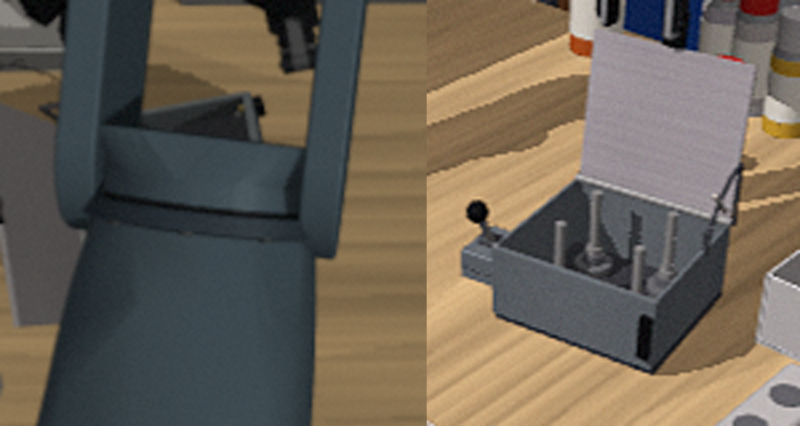

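Emit:
apply_moves(moves=[[[29.1, -8.9, 1.8, 0, 0, 0, 0.6], [29.1, -8.9, 1.8, 0, 0, 0, 0.6], [29.1, -8.9, 1.8, 0, 0, 0, 0.6], [29.1, -8.9, 1.8, 0, 0, 0, 0.6], [29.1, -8.9, 1.8, 0, 0, 0, 0.6], [29.1, -8.9, 1.8, 0, 0, 0, 0.6], [29.1, -8.9, 1.8, 0, 0, 0, 0.6], [29.1, -8.9, 1.8, 0, 0, 0, 0.6]]])

```text
time_s: 32.3
eef_pos: [0.5715, 0.2984, 0.3922]
eef_rot: [-0.0, 0.64, 0.768, -0.0]
wrist_force: [0.3, -1.2, -0.3]
opening: 0.601
```

Run:
```python
from h import *
o=get_obs(); b=w2box(o["eef_pos"]); print(b,rel(box2w(tab(1.77)),DOWN))
im=camera("top")[:,:,::-1]; s=camera("scene")[:,:,::-1]
f=proj("scene",box2w(tab(1.77))); print(f,proj("top",box2w(tab(1.77))))
u,v=f.astype(int); cv2.imwrite("pics/v11.png",cv2.resize(s[max(v-60,0):v+70,u-65:u+65],None,fx=4,fy=4,interpolation=cv2.INTER_CUBIC))
t0=tab(1.77)
for a in np.arange(1.67,.7,-.1): d=(tab(a)-t0)*100; print(a.round(2),d[0].round(1),-d[2].round(1))
```

```text
[0.13656834 0.00291988 0.39219391] (array([-0.19,  0.3 ,  9.01]), array([-0.001, -0.   ,  0.005]))
[385.97233249  87.28251722] [164.66133366 189.62037996]
1.67 -2.0 -0.3
1.57 -4.1 -0.5
1.47 -6.1 -0.4
1.37 -8.2 -0.2
1.27 -10.2 0.3
1.17 -12.1 1.0
1.07 -14.0 1.9
0.97 -15.8 2.9
0.87 -17.4 4.1
0.77 -19.0 5.5
```

View pics/v11.png

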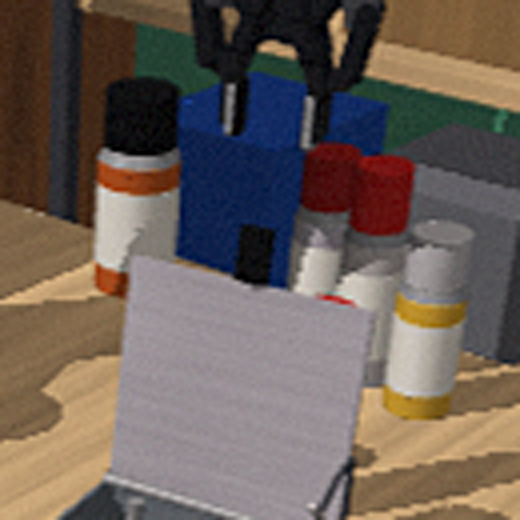

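Emit:
apply_moves(moves=[[[-0.2, 0.3, 4, 0, 0, 0, 0.6], [-0.2, 0.3, 9, 0, 0, 0, 0.6], [-0.2, 0.3, 9, 0, 0, 0, 0.6], [-0.2, 0.3, 9, 0, 0, 0, 0.1], [-0.2, 0.3, 9, 0, 0, 0, 0.1], [-0.2, 0.3, 9, 0, 0, 0, 0.1], [-0.2, 0.3, 9, 0, 0, 0, 0.1]]])

```text
time_s: 33.1
eef_pos: [0.5777, 0.2952, 0.3059]
eef_rot: [0.001, 0.642, 0.767, 0.002]
wrist_force: [-0.4, -0.2, 0.7]
opening: 0.104
```

Run:
```python
from h import *
o=get_obs(); b=w2box(o["eef_pos"]); print(b,tab(1.77))
s=camera("scene")[:,:,::-1]; t=camera("top")[:,:,::-1]
A=cv2.resize(s[40:130,340:430],(400,400),interpolation=cv2.INTER_CUBIC)
B=cv2.resize(t[130:250,110:230],(400,400),interpolation=cv2.INTER_CUBIC)
cv2.imwrite("pics/v12.png",np.hstack([A,B])); cv2.imwrite("pics/v12s.png",s)
```

```text
[ 0.13225527 -0.0026278   0.30589842] [0.13468599 0.         0.30213469]
```

View pics/v12.png

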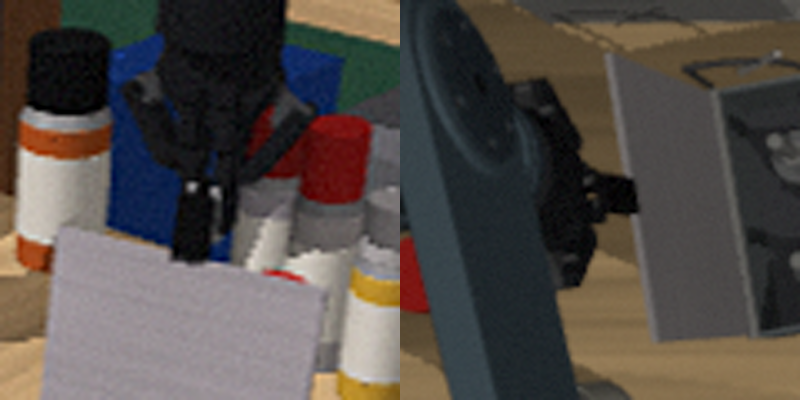

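Run:
```python
from h import *
from scipy.optimize import minimize_scalar
p,e=tri((384,90.9),(173.6,187.9)); b=w2box(p); print(b,e,"ang",np.arctan2(b[2]-.101,.09-b[0]),np.hypot(b[2]-.101,.09-b[0]))
# panel free edge corners (r=.180,y=+-.097): scene corners from v12: (65,225),(325,290)/ (400/90); v11 too
cs=[((65/4.444+340,226/4.444+40),.097),((325/4.444+340,290/4.444+40),-.097)]; ct=[((400+5,0),0)]
top=[(110+255*.3,130+340*.3,.097),(110+207*.3,130+52*.3,-.097)]
def P(a,y,r=.18): return box2w([.09-r*np.cos(a)+.004*np.sin(a),y,.101+r*np.sin(a)+.004*np.cos(a)])
def c(a): return sum(np.sum((proj("scene",P(a,y))-u)**2) for u,y in cs)
def ctp(a): return sum(np.sum((proj("top",P(a,y))-np.array([u,v]))**2) for u,v,y in top)
for f in(c,ctp): r=minimize_scalar(f,bounds=(1.2,2),method="bounded"); print(r.x,np.sqrt(r.fun/2))
```

```text
[ 0.117431   -0.0016334   0.29697776] 0.0015482427155032266 ang 1.709862835897385 0.19788820485155206
1.6943293434050515 1.3916260978366608
1.6621577028954748 0.27457018781247794
```

Emit:
apply_moves(moves=[[[0.3, -0.2, 0, 0, 0, 0, 0.6], [0.3, -0.2, 0, 0, 0, 0, 0.6], [0.3, -0.2, 0, 0, 0, 0, 0.6], [-1.5, -0.2, 0, 0, 0, 0, 0.6], [-1.5, -0.2, 0, 0, 0, 0, 0.6], [-1.5, -0.2, 0, 0, 0, 0, 0.1], [-1.5, -0.2, 0, 0, 0, 0, 0.1], [-1.5, -0.2, 0, 0, 0, 0, 0.1]]])

```text
time_s: 34.0
eef_pos: [0.5787, 0.2797, 0.3032]
eef_rot: [0.001, 0.642, 0.767, 0.002]
wrist_force: [7.5, 0.5, -1.8]
opening: 0.266
```

Emit:
apply_moves(moves=[[[0, 0, 0, 0, 0, 0, 0.1], [0, 0, 0, 0, 0, 0, 0.1]]])

```text
time_s: 34.2
eef_pos: [0.5787, 0.2797, 0.3032]
eef_rot: [0.001, 0.642, 0.767, 0.001]
wrist_force: [8.8, 0.7, -1.0]
opening: 0.272
```

Run:
```python
from h import *
o=get_obs(); b=w2box(o["eef_pos"]); print(b,tab(1.68),o["wrist_force"],o["opening"])
t0=tab(1.68)
for a in np.arange(1.58,.7,-.1): d=(tab(a)-t0)*100; print(a.round(2),d[0].round(1),-d[2].round(1))
```

```text
[ 0.11689698 -0.00088247  0.30317048] [0.11642744 0.         0.30533695] [ 8.84461345  0.66410862 -0.97830778] 0.2720503426091026
1.58 -2.1 -0.2
1.48 -4.1 -0.1
1.38 -6.2 0.1
1.28 -8.2 0.6
1.18 -10.1 1.2
1.08 -12.0 2.1
0.98 -13.8 3.1
0.88 -15.5 4.3
0.78 -17.0 5.7
```

Emit:
apply_moves(moves=[[[-2.1, 0, -0.2, 0, 0, 0, 0.1], [-4.1, 0, -0.1, 0, 0, 0, 0.1], [-6.2, 0, 0.1, 0, 0, 0, 0.1], [-8.2, 0, 0.6, 0, 0, 0, 0.1], [-10.1, 0, 1.2, 0, 0, 0, 0.1], [-12.0, 0, 2.1, 0, 0, 0, 0.1], [-13.8, 0, 3.1, 0, 0, 0, 0.1], [-15.5, 0, 4.3, 0, 0, 0, 0.1]]])

```text
time_s: 35.0
eef_pos: [0.6063, 0.1273, 0.2616]
eef_rot: [0.002, 0.641, 0.767, 0.002]
wrist_force: [4.3, 3.0, 4.3]
opening: 0.277
```

Emit:
apply_moves(moves=[[[-0.8, 0, 0.7, 0, 0, 0, 0.1], [-1.5, 0, 1.3, 0, 0, 0, 0.1], [-1.5, 0, 1.3, 0, 0, 0, 0.1], [-1.5, 0, 1.3, 0, 0, 0, 0.1]]])

```text
time_s: 35.4
eef_pos: [0.6091, 0.1117, 0.2478]
eef_rot: [0.002, 0.642, 0.767, 0.001]
wrist_force: [6.8, -2.4, 2.4]
opening: 0.264
```

Run:
```python
from h import *
o=get_obs(); b=w2box(o["eef_pos"]); print(b,tab(.785),o["wrist_force"],o["opening"])
s=camera("scene")[:,:,::-1]; t=camera("top")[:,:,::-1]
A=cv2.resize(s[90:230,290:430],(400,400),interpolation=cv2.INTER_CUBIC)
B=cv2.resize(t[120:260,180:320],(400,400),interpolation=cv2.INTER_CUBIC)
cv2.imwrite("pics/v13.png",np.hstack([A,B]))
```

```text
[-0.05381873 -0.00122275  0.24778246] [-0.05289468  0.          0.24943554] [ 6.7529183  -2.39370837  2.40349436] 0.2643619096907537
```

View pics/v13.png

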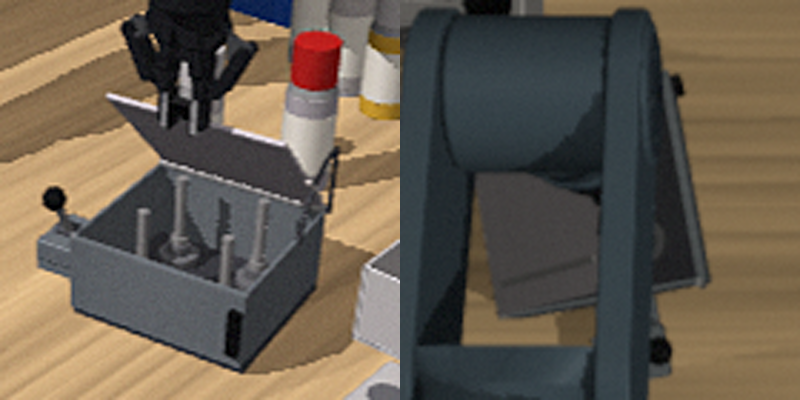

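Emit:
apply_moves(moves=[[[0, 0, 0, 0, 0, 0, 0.6], [0, 0, 0, 0, 0, 0, 0.6], [0, 0, 0, 0, 0, 0, 0.6], [0, 0, -5, 0, 0, 0, 0.6], [0, 0, -10, 0, 0, 0, 0.6], [-5, 0, -10, 0, 0, 0, 0], [-10, -5, -10, 0, 0, 0, 0], [-10, -10, -10, 0, 0, 0, 0]]])

```text
time_s: 36.3
eef_pos: [0.5415, -0.0001, 0.3458]
eef_rot: [-0.0, 0.642, 0.767, -0.001]
wrist_force: [-0.2, -0.8, 0.4]
opening: 0.092
```

Run:
```python
from h import *
o=get_obs(); b=w2box(o["eef_pos"]); print(o["time_s"],b,o["opening"])
s=camera("scene")[:,:,::-1]; cv2.imwrite("pics/f_s.png",s)
# tab: dark blob near predicted spot; compare with tab centre (r=.200) by angle
q=np.array([proj("scene",box2w([.09-.2*np.cos(a)+.004*np.sin(a),0,.101+.2*np.sin(a)+.004*np.cos(a)])) for a in(.665,.725,.785,.845,.905)]); print(q.round(1))
u,v=q[2].round().astype(int); m=(s.max(2)<45).astype(np.uint8); m[:v-14]=0;m[v+14:]=0;m[:,:u-14]=0;m[:,u+14:]=0
n,l,st,c=cv2.connectedComponentsWithStats(m); print([(c[i].round(1),st[i].tolist()) for i in range(1,n) if st[i,4]>15])
print(rel(box2w([-.11,.165,.2]),DOWN))
```

```text
36.3 [-0.15204388  0.08496804  0.34579218] 0.09161246525275822
[[351.4 136.9]
 [353.  132.7]
 [354.6 128.7]
 [356.4 124.7]
 [358.2 120.9]]
[(array([355.3, 128. ]), [349, 123, 13, 11, 69])]
(array([ 4.04, -7.06, 14.45]), array([-0.01 , -0.001, -0.001]))
```

Emit:
apply_moves(moves=[[[4, -7.1, 5, 0, 0, 0, 0], [4, -7.1, 10, 0, 0, 0, 0], [4, -7.1, 15, 0, 0, 0, 0], [4, -7.1, 20, 0, 0, 0, 0], [4, -7.1, 24.2, 0, 0, 0, 0], [4, -7.1, 24.2, 0, 0, 0, 0]]])

```text
time_s: 36.95
eef_pos: [0.4608, 0.0304, 0.1004]
eef_rot: [-0.003, 0.641, 0.767, -0.002]
wrist_force: [-0.1, -0.3, 0.2]
opening: -0.001
```

Run:
```python
from h import *
o=get_obs(); b=w2box(o["eef_pos"]); print(b, o["wrist_force"],rel(box2w([-.002,.157,.102]),DOWN))
```

```text
[-0.10775949  0.15905137  0.10043496] [-0.09117938 -0.31200642  0.24800217] (array([10.58,  0.22, -0.13]), array([-0.006, -0.002,  0.002]))
```

Emit:
apply_moves(moves=[[[3, 0.2, 0, 0, 0, 0, 0], [5, 0.2, 0, 0, 0, 0, 0], [7, 0.2, 0, 0, 0, 0, 0], [8.5, 0.2, 0, 0, 0, 0, 0], [9.8, 0.2, 0, 0, 0, 0, 0], [10.6, 0.2, 0, 0, 0, 0, 0], [10.6, 0.2, 0, 0, 0, 0, 0]]])

```text
time_s: 37.65
eef_pos: [0.4473, 0.135, 0.1046]
eef_rot: [-0.0, 0.641, 0.768, -0.0]
wrist_force: [0.3, -0.8, -0.1]
opening: -0.001
```

```bash
cat > ball.py <<'E'
from h import *
o=get_obs(); print(o["time_s"],w2box(o["eef_pos"]),o["wrist_force"])
for n in("scene","top"):
    s=camera(n)[:,:,::-1]; cv2.imwrite(f"pics/ball_{n}.png",s)
    a,b,k=[proj(n,box2w([x,.155,.099])) for x in(-.044,.024,.017)]; print(n,"off",a.round(1),"on",b.round(1),"x=17mm",k.round(1))
    m=(s.max(2)<40).astype(np.uint8); M=np.zeros_like(m); lo=np.minimum(a,b).astype(int)-8; hi=np.maximum(a,b).astype(int)+8; M[lo[1]:hi[1],lo[0]:hi[0]]=m[lo[1]:hi[1],lo[0]:hi[0]]
    N,l,st,c=cv2.connectedComponentsWithStats(M); print([(c[i].round(1),st[i].tolist()) for i in range(1,N) if st[i,4]>10])
E
python3 ball.py
```

```text
37.65 [-0.00250719  0.15395118  0.10461343] [ 0.31817279 -0.77521797 -0.08538572]
scene off [308.5 159.1] on [320.5 149.9] x=17mm [319.3 150.8]
[(array([317.8, 146. ]), [306, 141, 22, 17, 167])]
top off [269.6 242.6] on [243.9 247.5] x=17mm [246.5 247. ]
[(array([249.9, 237. ]), [249, 234, 3, 8, 15]), (array([264.8, 244.2]), [263, 234, 5, 21, 60]), (array([249.8, 246.8]), [249, 243, 2, 9, 12])]
```

Emit:
apply_moves(moves=[[[0.4, 0, 0, 0, 0, 0, 0], [0.7, 0, 0, 0, 0, 0, 0], [0.7, 0, 0, 0, 0, 0, 0]]])

```text
time_s: 38.05
eef_pos: [0.4474, 0.1368, 0.1048]
eef_rot: [0.003, 0.641, 0.767, -0.003]
wrist_force: [2.3, -22.5, -0.5]
opening: -0.002
```

Emit:
apply_moves(moves=[[[-4, 0, 0, 0, 0, 0, 0], [-8, 0, 0, 0, 0, 0, 0], [-12, 0, -5, 0, 0, 0, 0], [-16, 3, -10, 0, 0, 0, 0], [-20, 3, -15, 0, 0, 0, 0], [-25, 3, -15, 0, 0, 0, 0], [-30, 3, -15, 0, 0, 0, 0], [-30, 3, -15, 0, 0, 0, 0]]])

```text
time_s: 38.85
eef_pos: [0.5298, -0.1524, 0.2564]
eef_rot: [0.002, 0.642, 0.766, 0.0]
wrist_force: [0.2, 0.2, -0.0]
opening: -0.0
```

```bash
python3 ball.py
python3 - <<'E'
import cv2,numpy as np
s=cv2.imread("pics/ball_scene.png");t=cv2.imread("pics/ball_top.png")
cv2.imwrite("pics/fin.png",np.hstack([cv2.resize(s[90:230,290:430],(400,400),interpolation=cv2.INTER_CUBIC),cv2.resize(t[120:260,190:330],(400,400),interpolation=cv2.INTER_CUBIC)]))
E
```

```text
38.85 [-0.29985319  0.12329284  0.25640122] [ 0.2292377   0.17209012 -0.00165225]
scene off [308.5 159.1] on [320.5 149.9] x=17mm [319.3 150.8]
[(array([320.3, 150.1]), [317, 147, 7, 7, 38])]
top off [269.6 242.6] on [243.9 247.5] x=17mm [246.5 247. ]
[(array([244.9, 247.2]), [241, 243, 9, 9, 66])]
```

View pics/fin.png

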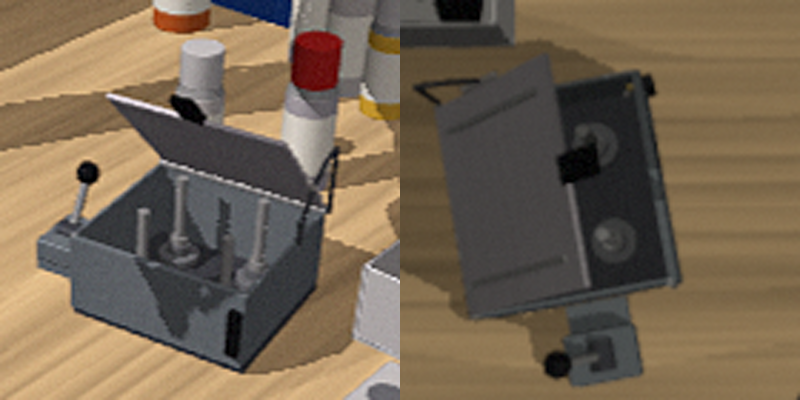

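```bash
python3 -c "
from bench import *
print(hand_in())"
```

```text
the job is handed in; nothing more can be done
None
```

I put all four primed feet upright in the drying box, shut the door, set the flap to half open and threw the fan lever on. I handed the job in at about 39 s on the robot clock. The spray cans, the tub and the blue look-alikes were not touched.

- **Feet:** the pictures after the last placing and at the end show all four standing on the box floor. I aimed them at ±42 mm (x) and ±48 mm (y) from the box centre.
- **Door:** it came to a hard stop, where the push rose from 12 to 21 N with no movement. In the last pictures it looks flush. I had no direct angle reading.
- **Flap:** it stands at about 0.79 rad by the tab's position in the scene view (target 0.785). I took that reading just before throwing the lever. The last picture shows no visible change.
- **Fan lever:** the ball is at its on position in both views, within 1 pixel, and the lever was against its stop at 22 N.

Two things did not go as planned, and both were resolved:
- **Flap folding back:** near the end the tab slipped in the fingers, so the flap stopped at about 1.68 rad instead of the intended 1.77. That is still above the required 1.45.
- **Re-gripping the tab:** my first try closed behind the tab, so I measured it again and gripped it properly.

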